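# Push the reagent pots into the numbered staining bays in order

### The job

Set up the staining line: push the small blue-capped pot into the one-dot bay, then the yellow-capped pot into the two-dot bay, then the black-capped pot into the three-dot bay, in that order, each fully home against its back stop. Slide the pots upright along the worktop by pushing on their sides, without gripping, lifting or pressing down on them. Leave the green-capped pots and the other things on the bench where they are.

Things in the scene. Friction and masses are not known exactly. Their poses are not given: they have to be found in the camera images.
- pot_blue: Small reagent pot, upright round white body with a blue screw cap, 46 mm in diameter (cap 48), 52 mm tall, 120 g nominal (may differ by 25 percent), slides freely on the worktop. Origin: centre of its underside, z up its axis; yaw means nothing.
- pot_yellow: Small reagent pot, upright round white body with a yellow screw cap, 46 mm in diameter (cap 48), 52 mm tall, 120 g nominal (may differ by 25 percent), slides freely on the worktop. Origin: centre of its underside, z up its axis; yaw means nothing.
- pot_black: Small reagent pot, upright round white body with a black screw cap, 46 mm in diameter (cap 48), 52 mm tall, 120 g nominal (may differ by 25 percent), slides freely on the worktop. Origin: centre of its underside, z up its axis; yaw means nothing.
- pot_green: Small reagent pot, upright round white body with a green screw cap, 46 mm in diameter (cap 48), 52 mm tall, 120 g nominal (may differ by 25 percent), slides freely on the worktop. Origin: centre of its underside, z up its axis; yaw means nothing. Spare pot: must stay where it stands.
- bay_one: Fixed dark slate-blue bay, open at front and top, no floor, with 1 white dot on top of its back stop. Origin: on the worktop, at the centre of a fully home pot; x points into the bay (away from the robot), y left, z up. Flat back stop from x = 23 to 53 mm, 72 mm wide, 30 mm high; the rest of the bay is 10 mm high (see rail).
- bay_two: Fixed dark slate-blue bay, open at front and top, no floor, with 2 white dots on top of its back stop. Origin: on the worktop, at the centre of a fully home pot; x points into the bay (away from the robot), y left, z up. Flat back stop from x = 23 to 53 mm, 72 mm wide, 30 mm high; the rest of the bay is 10 mm high (see rail).
- bay_three: Fixed dark slate-blue bay, open at front and top, no floor, with 3 white dots on top of its back stop. Origin: on the worktop, at the centre of a fully home pot; x points into the bay (away from the robot), y left, z up. Flat back stop from x = 23 to 53 mm, 72 mm wide, 30 mm high; the rest of the bay is 10 mm high (see rail).
- rail: Fixed aluminium rail, 22x240x22 mm, behind the three bays, which stand 76 mm apart along it in any order, all with its yaw. Origin: on the worktop at the centre of the middle bay; axes as the bays'. Each bay has two 10 mm high cheeks, inner faces at y = +-26 mm, out to x = -13 mm, then lips flaring to y = +-39 mm at x = -32 mm. Fingertips above 12 mm pass over cheeks and lips.
- old_pot (a point): Fixed obstacle, not part of the job: an old green-lidded pot that cannot move, 50 mm across, 50 mm tall, always here. Point: centre of its underside.
- wire_rack (a point): Fixed obstacle: small upright wire slide rack, about 93 mm (along x) by 68 mm, 78 mm tall, always here. Point: centre of its underside.
- tape: Bystander: roll of masking tape lying flat, 81 mm across, 19 mm high, loose. Origin: centre of its underside.
- dropper: Bystander: small amber dropper bottle with black bulb, 28 mm across, 94 mm tall, upright, loose, easily knocked over. Origin: centre of its underside.
- cassette: Bystander: small flat yellow tissue cassette, 42x48x7 mm, loose. Origin: centre of its underside.

How it is judged:
By the outcome, as a careful person would: the job done as asked, in the order asked, and still so for the second after the job is handed in, with the robot touching nothing.
It also fails if it takes over 72 s, if anything falls off the work surface, if the arm or the gripper's body presses on something with over 40 N, if the wrist force passes 120 N, or if a joint passes its speed limit or range.

### The arm

A 7-joint arm with a two-finger parallel gripper is mounted at the origin on a cart in front of the work surface, level with it; the furniture and walls round the work are solid. World frame = base frame: x ahead of the robot, y to its left, z up, the work surface at z = 0. Lengths are in mm, angles in degrees, forces in N, time in s.
With the tool pointing down it reaches from about 375 to 925 mm from the base axis. Payload 3.1 kg.
Tool frame: the origin (TCP) lies between the finger pads, 19 mm behind the fingertips; this is the grasp point; z points along the fingers, y is the line along which they close (so a half turn about z gives the same grasp; the last joint's range is limited). The gripper opens to 85 mm and grips with 20 to 120 N. Pads are 22 mm wide; open, the fingers measure 114 mm over their backs; the gripper's body (76 mm by 85 mm) begins 54 mm behind the grasp point. The pads swing forward as they close: fully open they stand 13 mm farther back than shut.
Start: joints at [66.532, 21.939, 2.515, 91.553, -1.026, 66.532, -2.859], TCP at [199.421, -618.655, 249.969] pointing down, gripper open.
Joint ranges: [-149.38, 149.38], [-23.57, 123.04], [-84.95, 90], [0, 143.3], [-89.99, 269.99], [3.08, 112.72], [-163.45, 163.45]. Speed limits (degrees/s): [159.86, 159.86, 180, 180, 180, 180, 180].

### API

Orientations are given as [roll, pitch, yaw] about the fixed x, y, z axes, in that order (R = Rz(yaw) Ry(pitch) Rx(roll)).
In Python, from bench import goto, move_linear, goto_joints, move_gripper, dwell, ik, observe, snapshot, MotionError, close_job, masks_of, pinpoint gives the robot as it stands. Calls block until the motion is done:
- goto(position, orientation): joint-space move of the TCP to a pose.
- move_linear(position, feed=150, rotation=None, contact_N=None): straight line of the TCP; rotation=None keeps the orientation; feed is the mean speed in mm/s. With contact_N (N) it stops when the force on the tool has changed by that much, and returns True; else False.
- goto_joints(angles): joint-space move.
- move_gripper(opening, effort=None): opening from 0.0 (shut) to 1.0 (fully open); effort is the grip in N (None keeps the last); returns when the fingers have stopped.
- dwell(seconds).
- ik(position, orientation): joint angles nearest the present ones, or None.
- observe(): the state.
- snapshot(name): name is "side" or "top"; returns a dict with "img" (420x560x3 uint8, red, green, blue), "intrinsics" (3x3 intrinsics, pixels), "position" and "rotation" of the camera in the world. Camera axes: x right, y down, z forward; pixel columns grow to the right and rows downward; lengths in mm; the calibration is good to about 2 mm. A picture is of the moment at which its call begins. There is no depth.
A pose or a line that the arm cannot do raises MotionError and nothing moves.
- close_job(): hands the job in; it is judged then, once.
Trained networks look in a picture, given as the dict that the camera call returned (one of the last four; its "shot" number tells which), for a name from the list of things; names that differ only in an ending like _2 or _b are one class to them, and where a whole thing is asked for, a point or a joint stands for the part that bears it (a point fixed in the world has none). Each returns a list of dicts, best first, with "confidence" (0 to 1); they miss things now and then, are a little off and sometimes report something else, mostly with a low value. They report only what shows in the picture. A call takes as long as a camera call.
- masks_of(thing, picture): "pixels" (420x560 bool, what is visible of it) and "rect" ([left, top, right, bottom] as shares, 0 to 1, of the picture: columns of its width, rows of its height, round what is visible of it).
- pinpoint(thing, picture): "centre" ([column, row] as shares, 0 to 1, of the picture: columns of its width, rows of its height: a listed point, or the origin of a listed thing).
The state is a dict: "time_s": time; "q": joint angles; "qvel": joint speeds; "joint_efforts": joint torques, N m; "tool_pos": TCP position; "eef_rot": TCP orientation; "force": force on the tool from outside, world axes, zero at the start; "torque": the same for the moment, N m; "grip_width": opening from 0.0 (shut) to 1.0 (fully open); "grip_force": force on a finger pad.
Only numpy, scipy, OpenCV 4.12 (cv2) and the standard library are available. Lean on these libraries where they do the work, as an engineer would, in place of code of your own. Each camera call takes 0.05 s, during which the arm holds its last target. There are 200 camera calls.

## Working session

There is one attempt and no reset: what is moved stays moved. The work goes in short steps, each a Python script; the robot and the scene stay as the last script left them, time stands still between calls to the robot, and variables do not carry over. Pictures are saved under pics/ and viewed, at most 10 in all, crops included, and the job is handed in when it is done.

```bash
mkdir -p pics; ls
cat > h.py <<'E'
import numpy as np, cv2
from bench import *
def ray(p,c):
    K=np.array(p["intrinsics"]);R=np.array(p["rotation"])
    d=R@np.linalg.inv(K)@np.array([c[0],c[1],1.]);return np.array(p["position"]),d
def onz(p,c,z):
    o,d=ray(p,c);return (o+d*(z-o[2])/d[2])[:2]
def find(t,p,z=0):
    return [(round(r["confidence"],2),np.round(np.array(r["centre"])*[560,420]).tolist(),np.round(onz(p,np.array(r["centre"])*[560,420],z)).tolist()) for r in pinpoint(t,p)]
def save(p,n): cv2.imwrite("pics/"+n+".png",p["img"][:,:,::-1])
E
python3 - <<'E'
from h import *
s=snapshot("side");t=snapshot("top");save(s,"s0");save(t,"t0")
print(np.array(t["rotation"]).round(3),t["position"],s["position"])
print(t["rotation"] and 0 if isinstance(t["rotation"],list) else 0)
for n in "pot_blue pot_yellow pot_black pot_green bay_one bay_two bay_three rail old_pot wire_rack tape dropper cassette".split():
    print(n,find(n,t)[:4],find(n,s)[:4])
print(observe()["eef_rot"],observe()["time_s"])
E
```

```text
pics
[-170.638   -1.272  -91.544] [ 407.73162294  -44.63662793 1124.35505601] [ 58.62159975 204.30339949 964.5883833 ]
0Traceback (most recent call last):
  File "<stdin>", line 6, in <module>
  File "h.py", line 9, in find
    return [(round(r["confidence"],2),np.round(np.array(r["centre"])*[560,420]).tolist(),np.round(onz(p,np.array(r["centre"])*[560,420],z)).tolist()) for r in pinpoint(t,p)]
                                                                                                  ~~~^^^^^^^^^^^^^^^^^^^^^^^^^^^^^^^^^^^^^
  File "h.py", line 7, in onz
    o,d=ray(p,c);return (o+d*(z-o[2])/d[2])[:2]
                                      ~^^^
IndexError: invalid index to scalar variable.
```

```bash
sed -i 's/R=np.array(p\["rotation"\])/R=Rotation.from_euler("xyz",p["rotation"],degrees=True).as_matrix()/; 1a from scipy.spatial.transform import Rotation' h.py
python3 - <<'E'
from h import *
s=snapshot("side");t=snapshot("top")
for n in "pot_blue pot_yellow pot_black pot_green bay_one bay_two bay_three rail old_pot wire_rack tape dropper cassette".split():
    print(n,find(n,t)[:4],find(n,s)[:4])
print(observe()["eef_rot"],observe()["time_s"])
E
```

```text
pot_blue [(0.49, [302.0, 265.0], [432.0, -133.0])] [(0.83, [352.0, 264.0], [432.0, -140.0]), (0.53, [286.0, 202.0], [631.0, -78.0])]
pot_yellow [(0.81, [336.0, 261.0], [441.0, -227.0]), (0.19, [373.0, 197.0], [621.0, -342.0])] [(0.62, [387.0, 245.0], [442.0, -232.0])]
pot_black [(0.59, [369.0, 263.0], [433.0, -318.0])] [(0.69, [425.0, 234.0], [431.0, -323.0])]
pot_green [(0.63, [272.0, 267.0], [428.0, -49.0])] [(0.98, [311.0, 279.0], [437.0, -47.0])]
bay_one [(0.88, [374.0, 197.0], [621.0, -346.0])] [(0.9, [386.0, 167.0], [625.0, -338.0])]
bay_two [(0.67, [321.0, 197.0], [622.0, -193.0])] [(0.8, [331.0, 185.0], [634.0, -195.0])]
bay_three [(0.78, [346.0, 195.0], [626.0, -263.0])] [(0.79, [363.0, 176.0], [624.0, -276.0])]
rail [] []
old_pot [] [(0.51, [384.0, 169.0], [624.0, -331.0])]
wire_rack [(0.57, [286.0, 196.0], [629.0, -92.0])] [(0.68, [287.0, 204.0], [626.0, -78.0]), (0.32, [426.0, 237.0], [426.0, -320.0])]
tape [(0.76, [235.0, 277.0], [406.0, 54.0]), (0.63, [373.0, 265.0], [427.0, -328.0])] [(0.63, [270.0, 310.0], [409.0, 60.0])]
dropper [(0.63, [347.0, 153.0], [751.0, -273.0])] [(0.68, [337.0, 135.0], [763.0, -279.0])]
cassette [(0.71, [346.0, 197.0], [622.0, -265.0]), (0.69, [185.0, 278.0], [407.0, 190.0])] [(0.54, [204.0, 338.0], [410.0, 199.0])]
[-1.79999909e+02 -1.89943811e-03  1.78660410e+01] 1.55
```

View pics/t0.png

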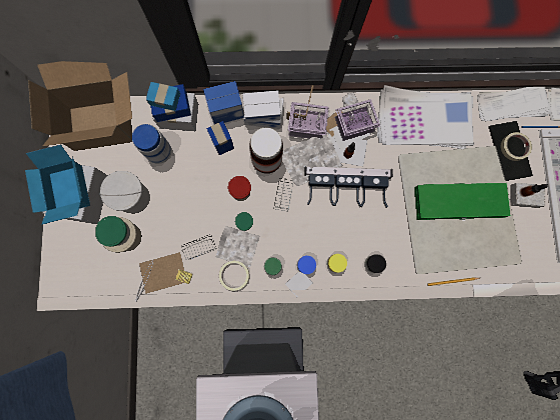

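View pics/s0.png

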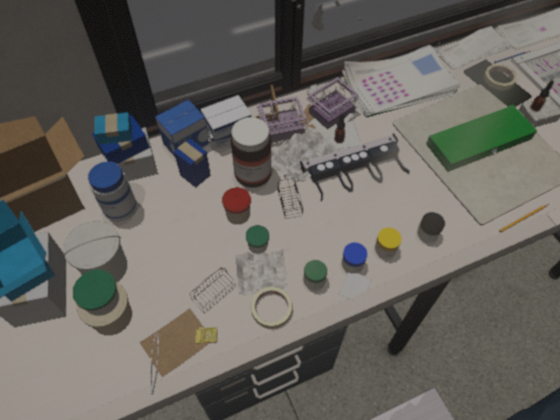

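Run:
```python
from h import *
s=snapshot("side");t=snapshot("top")
for n in ["pot_blue","pot_yellow","pot_black","pot_green","bay_one","bay_two","bay_three"]:
  for p,nm in((t,"t"),(s,"s")):
    for m in masks_of(n,p)[:2]:
      M=m["pixels"]; r,c=np.nonzero(M)
      print(n,nm,round(m["confidence"],2),M.sum(),"bbox",c.min(),r.min(),c.max(),r.max(),"z26",onz(p,(c.mean(),r.mean()),26).round())
def dots(p,x0,y0,x1,y1):
  g=cv2.resize(cv2.cvtColor(p["img"],cv2.COLOR_RGB2GRAY)[y0:y1,x0:x1],None,fx=6,fy=6,interpolation=cv2.INTER_CUBIC);return cv2.cvtColor(g,cv2.COLOR_GRAY2BGR)
a=cv2.resize(t["img"][155:290,290:420,::-1],None,fx=3,fy=3,interpolation=cv2.INTER_CUBIC)
b=cv2.resize(s["img"][130:265,290:420,::-1],None,fx=3,fy=3,interpolation=cv2.INTER_CUBIC)
cv2.imwrite("pics/c1.png",np.hstack([a,b]))
```

```text
pot_blue t 0.66 257 bbox 297 256 315 273 z26 [ 433. -141.]
pot_blue s 0.56 659 bbox 341 243 367 273 z26 [ 434. -142.]
pot_yellow t 0.79 282 bbox 327 254 346 271 z26 [ 435. -224.]
pot_yellow s 0.57 674 bbox 374 228 402 258 z26 [ 436. -225.]
pot_black t 0.58 303 bbox 365 254 385 272 z26 [ 431. -328.]
pot_black s 0.73 615 bbox 418 213 445 242 z26 [ 431. -329.]
pot_black s 0.2 607 bbox 342 243 366 273 z26 [ 433. -142.]
pot_green t 0.81 216 bbox 264 258 280 273 z26 [434. -49.]
pot_green t 0.73 269 bbox 297 256 314 273 z26 [ 433. -140.]
pot_green s 0.67 625 bbox 303 260 327 290 z26 [431. -51.]
bay_one t 0.73 412 bbox 361 176 389 207 z26 [ 649. -343.]
bay_one s 0.58 548 bbox 369 142 409 173 z26 [ 643. -346.]
bay_two t 0.8 411 bbox 308 174 334 205 z26 [ 657. -194.]
bay_two s 0.74 646 bbox 309 159 351 198 z26 [ 651. -189.]
bay_three t 0.83 407 bbox 334 174 361 206 z26 [ 654. -267.]
bay_three s 0.66 572 bbox 339 151 379 188 z26 [ 647. -263.]
```

View pics/c1.png

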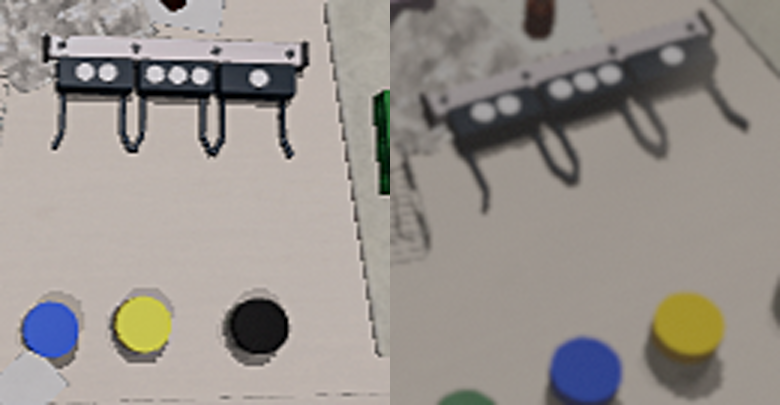

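Run:
```python
from h import *
s=snapshot("side");t=snapshot("top")
T=[onz(t,c,30) for c in((322.0,178.7),(349.0,179.7),(375.7,180.7))];S=[onz(s,c,30) for c in((325,165.7),(355,157),(383.7,148))]
print(np.round(T,1).tolist(),np.round(S,1).tolist())
for P in(T,S):
  d=P[0]-P[2];y=np.degrees(np.arctan2(-d[0],d[1]));u=np.array([np.cos(np.radians(y)),np.sin(np.radians(y))])
  print("yaw",y,np.linalg.norm(d),[(p-38*u).round(1).tolist() for p in P])
for n,k in(("blue",0),("yellow",1),("black",2)):
  for p in(t,s):
    hsv=cv2.cvtColor(p["img"],cv2.COLOR_RGB2HSV);m=masks_of("pot_"+n,p)[0]["pixels"]
    c=[(hsv[...,0]>105)&(hsv[...,1]>140),(hsv[...,0]>22)&(hsv[...,0]<35)&(hsv[...,1]>110),(hsv[...,2]<60)][k]
    c=c&(hsv[...,2]>(70 if k<2 else -1))&(cv2.dilate(m.astype(np.uint8),np.ones((3,3)))>0)
    r,cc=np.nonzero(c);print(n,c.sum(),onz(p,(cc.mean(),r.mean()),49).round(1))
```

```text
[[669.0, -193.9], [664.5, -269.3], [660.0, -344.1]] [[669.3, -194.5], [663.7, -270.5], [660.0, -346.0]]
yaw -3.4208364869549404 150.46005014806707 [[631.1, -191.6], [626.6, -267.0], [622.1, -341.8]]
yaw -3.5169062876444603 151.81615807343286 [[631.3, -192.1], [625.7, -268.1], [622.0, -343.7]]
blue 262 [ 432.7 -139.8]
blue 0 [nan nan]
yellow 280 [ 435.2 -221.7]
yellow 388 [ 435.5 -222.7]
black 292 [ 430.6 -323.9]
black 378 [ 427.8 -323.1]<stdin>:13: RuntimeWarning: Mean of empty slice.
  ret = ret.dtype.type(ret / rcount)
```

```bash
cat >> h.py <<'E'
YAW=-3.47;U=np.array([np.cos(np.radians(YAW)),np.sin(np.radians(YAW))])
BAY={"one":(622,-342.8),"two":(631.2,-192),"three":(626.2,-267.6)}
ZP,ZH,OFF=38,105,30
def push(p,q,h=None,feed=90,home=False):
    p=np.array(p,float);q=np.array(q,float)
    d=(q-p) if h is None else np.array([np.cos(np.radians(h)),np.sin(np.radians(h))])
    u=d/np.linalg.norm(d);yaw=np.degrees(np.arctan2(u[1],u[0]))
    a=p-(OFF+18)*u
    goto([*a,ZH],[180,0,yaw]);move_linear([*a,ZP],feed=120)
    hit=None
    if home:
        move_linear([*(q-(OFF+8)*u),ZP],feed=feed)
        hit=move_linear([*(q-(OFF-10)*u),ZP],feed=25,contact_N=6)
    else: move_linear([*(q-OFF*u),ZP],feed=feed)
    o=observe();e=np.array(o["tool_pos"][:2]);print("end",e.round(1),"implied pot",(e+OFF*u).round(1),"hit",hit,"F",np.round(o["force"],1),"t",round(o["time_s"],1))
    b=e-22*u
    move_linear([*b,ZP],feed=120);move_linear([*b,ZH],feed=200)
def pre(b,d=85): return np.array(BAY[b])-d*U
def cap(n,p):
    M=masks_of("pot_"+n,p)[0]["pixels"];r,c=np.nonzero(M);return onz(p,(c.mean(),r.mean()),26 if True else 0)
E
python3 - <<'E'
from h import *
print(observe()["time_s"])
move_gripper(0.35)
push((433,-140),(525,-140))
t=snapshot("top");save(t,"t1");print(find("pot_blue",t))
E
```

```text
2.75
end [ 494.8 -140.1] implied pot [ 524.8 -140.1] hit None F [-0.6 -0.8 -0.3] t 7.3
[]
```

View pics/t1.png

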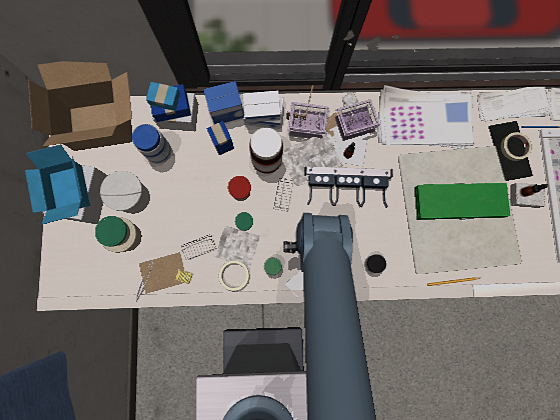

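Run:
```python
from h import *
s=snapshot("side");save(s,"s1");print(find("pot_blue",s),[(m["confidence"],m["pixels"].sum()) for m in masks_of("pot_blue",s)],cap("blue",s))
```

```text
[(0.56, [333.0, 231.0], [521.0, -141.0])] [(0.67, np.int64(156)), (0.32, np.int64(158))] [ 512.28033728 -123.82677987]
```

View pics/s1.png

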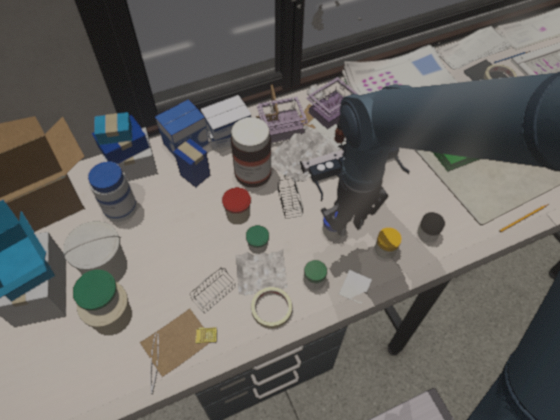

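The side view shows blue partly behind the gripper at (333,228), about (521,-141), as intended; the neighbours haven't moved.

Run:
```python
from h import *
push((524,-140.5),pre("one"))
for n in("side","top"):
    p=snapshot(n);save(p,n+"2");print(n,find("pot_blue",p),[(m["confidence"],m["pixels"].sum()) for m in masks_of("pot_blue",p)],"want",pre("one"))
cv2.imwrite("pics/c2.png",np.hstack([cv2.resize(cv2.imread("pics/%s2.png"%n)[130:290,270:430],None,fx=2.4,fy=2.4) for n in("side","top")]))
```

```text
end [ 535.2 -307.3] implied pot [ 537.2 -337.3] hit None F [0.  1.  1.3] t 12.8
side [] [] want [ 537.15583674 -337.65529773]
top [] [(0.67, np.int64(133))] want [ 537.15583674 -337.65529773]
```

View pics/c2.png

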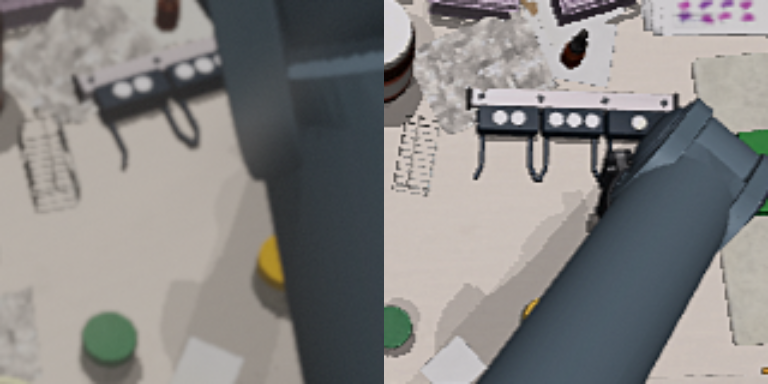

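Blue is hidden by the arm in both views, so I'll swing the arm clear and check.

```bash
cat >> h.py <<'E'
def clear(): goto([430,60,300],[180,0,0])
E
python3 - <<'E'
from h import *
clear()
for n in("side","top"):
    p=snapshot(n);save(p,n+"3");print(n,find("pot_blue",p),cap("blue",p),find("pot_yellow",p),find("pot_black",p))
print(observe()["time_s"])
E
```

```text
side [(0.67, [406.0, 196.0], [535.0, -338.0])] [ 527.87926938 -327.24792851] [(0.92, [384.0, 251.0], [433.0, -219.0]), (0.17, [206.0, 334.0], [416.0, 193.0])] [(0.86, [427.0, 236.0], [425.0, -323.0])]
top [(0.58, [373.0, 227.0], [535.0, -335.0])] [ 536.60086716 -336.96412251] [(0.5, [332.0, 261.0], [441.0, -215.0])] [(0.81, [373.0, 265.0], [429.0, -329.0]), (0.58, [348.0, 198.0], [619.0, -269.0])]
15.9167
```

Run:
```python
from h import *
push((537,-337.5),BAY["one"],h=YAW,home=True)
push((435,-222),pre("two"))
push(pre("two"),BAY["two"],h=YAW,home=True)
clear()
for n in("side","top"):
    p=snapshot(n);save(p,n+"4");print(n,[(k,find("pot_"+k,p)) for k in("blue","yellow","black")])
print(observe()["time_s"])
cv2.imwrite("pics/c4.png",np.hstack([cv2.resize(cv2.imread("pics/%s4.png"%n)[120:285,280:445],None,fx=2.4,fy=2.4) for n in("side","top")]))
```

```text
end [ 594.2 -341.3] implied pot [ 624.2 -343.2] hit True F [0.3 0.5 0.6] t 20.0
end [ 517.7 -195.9] implied pot [ 546.3 -186.8] hit None F [ 0.2 -1.4  0.2] t 24.0
end [ 603.5 -190.4] implied pot [ 633.5 -192.3] hit True F [-0.7  0.5  0.2] t 27.7
side [('blue', []), ('yellow', [(0.89, [333.0, 184.0], [634.0, -201.0])]), ('black', [(0.73, [426.0, 237.0], [424.0, -320.0])])]
top [('blue', [(0.55, [374.0, 196.0], [623.0, -344.0])]), ('yellow', [(0.83, [320.0, 192.0], [638.0, -191.0])]), ('black', [(0.58, [372.0, 262.0], [435.0, -327.0])])]
30.2083
```

View pics/c4.png

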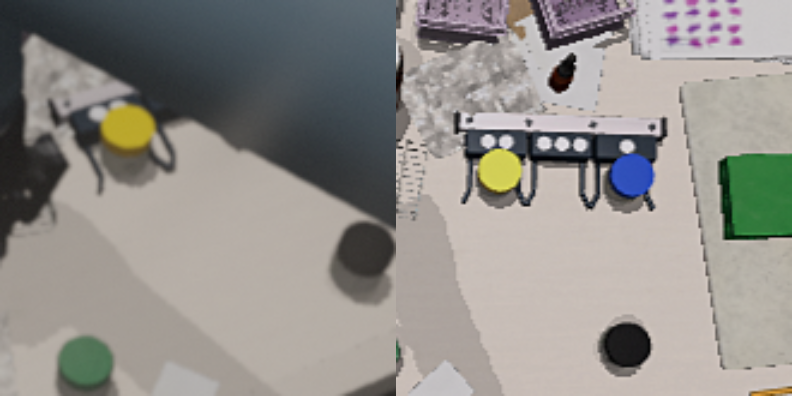

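Blue (crop 632,175) and yellow (500,170) sit in the one-dot and two-dot bays; black hasn't moved. Black is next.

Run:
```python
from h import *
push((429.5,-323.5),pre("three"))
push(pre("three"),BAY["three"],h=YAW,home=True)
clear()
p=snapshot("top");save(p,"t5");print(observe()["time_s"])
hsv=cv2.cvtColor(p["img"],cv2.COLOR_RGB2HSV)
for k,(n,b) in enumerate((("blue","one"),("yellow","two"),("black","three"))):
    m=cv2.dilate(masks_of("pot_"+n,p)[0]["pixels"].astype(np.uint8),np.ones((3,3)))>0
    c=m&[(hsv[...,0]>105)&(hsv[...,1]>140)&(hsv[...,2]>70),(hsv[...,0]>22)&(hsv[...,0]<35)&(hsv[...,1]>110),(hsv[...,2]<45)][k]
    r,cc=np.nonzero(c);w=onz(p,(cc.mean(),r.mean()),49);d=w-BAY[b]
    print(n,c.sum(),w.round(1),"bay x,y",(d@U).round(1),(d@[-U[1],U[0]]).round(1))
cv2.imwrite("pics/c5.png",cv2.resize(p["img"][150:290,220:420,::-1],None,fx=4,fy=4,interpolation=cv2.INTER_CUBIC))
```

```text
end [ 514.8 -276.9] implied pot [ 541.2 -262.5] hit None F [-0.8 -0.2  0.9] t 34.3
end [ 598.8 -266.1] implied pot [ 628.8 -267.9] hit True F [ 0.2  0.6 -0.4] t 38.2
40.5583
blue 258 [ 622.9 -342.6] bay x,y 0.9 0.2
yellow 268 [ 631.3 -192.1] bay x,y 0.1 -0.1
black 276 [ 626.1 -266.4] bay x,y -0.2 1.2
```

View pics/c5.png

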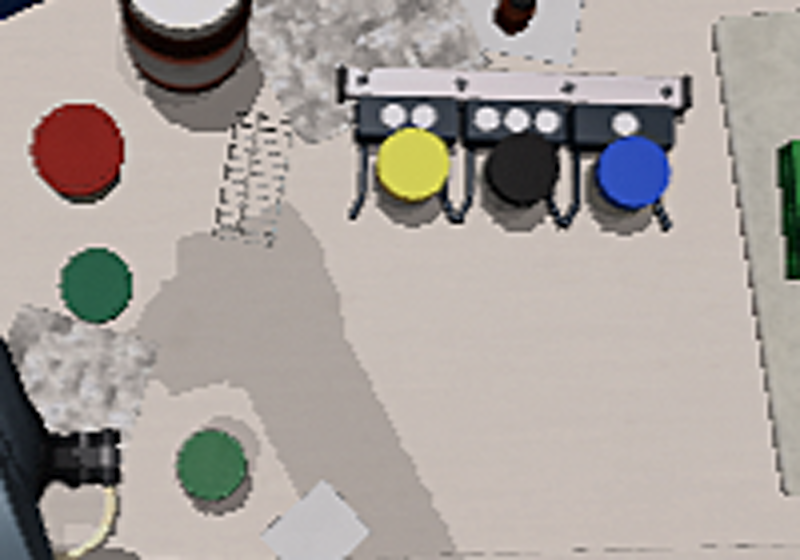

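All three pots are in their bays (crop 413,165 / 522,170 / 632,173), within about 1 mm of home, and each push stopped on contact. The green pots haven't moved.

```bash
python3 -c "
from bench import *
print(close_job())"
```

```text
the job is handed in; nothing more can be done
None
```

Blue, yellow and black were pushed, in that order, into the one-, two- and three-dot bays; each push stopped on contact with its back stop, and the top view puts each pot within about 1 mm of home. The job was handed in at about 41 s.

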